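# Switch off the warmer and hook the hot dish onto its wooden landing

## Robot

A 7-joint arm with a two-finger parallel gripper is mounted at the origin on the work surface. World frame = base frame: x ahead of the robot, y to its left, z up, the work surface at z = 0. Lengths are in m, angles in rad, forces in N, time in s.
With the tool pointing down it reaches from about 0.35 to 0.9 m from the base axis. Payload 8.1 kg.
Tool frame: the origin (TCP) lies between the finger pads; the fingertips stand ahead of it and the grasp point (between the pads) is the TCP (arm.nose_length is the z of the fingertips in the tool frame, in m); z points along the fingers, y is the line along which they close (so a half turn about z gives the same grasp; the last joint's range is limited). The gripper opens to 92 mm and grips with 3 to 60 N. Pads are 19 mm wide; open, the fingers measure 130 mm over their backs; the gripper's body (75 mm by 190 mm) begins 47 mm behind the grasp point.
Start: joints at [-1.403, 0.434, 0.025, 1.573, -0.012, 1.134, -0.075], TCP at [0.167, 0.602, 0.246] pointing down, gripper open.
Joint ranges: [-2.62, 2.62], [-0.44, 2.09], [-1.27, 1.32], [0.08, 2.57], [-1.32, 4.46], [0.12, 2], [-2.74, 2.74]. Speed limits (rad/s): [2.22, 2.22, 3.01, 3.01, 3.14, 3.14, 3.14].

## Interface

Orientations are given as a rotation vector (axis times angle).
In Python, from cell import sensors, optics, arm gives the robot as it stands.
- The arm moves only by the tool arm_command, never from a script. Its argument "deltas" is one flat list of numbers, 7 for each row, row after row: the turn, a rotation vector about the world's x, y, z as a fraction of full scale, then the shift along the world's x, y, z as a fraction of full scale, then the finger opening in mm, from 0 to 91.8. In form: [wx, wy, wz, dx, dy, dz, fingers, wx, wy, wz, dx, dy, dz, fingers, ...]. A call has 1 to 20 rows; each row is the pose to reach, as a shift and turn from the pose commanded when the call began; what a row does not reach only later rows make up. Full scale, the value 1, is 1 m for a shift and 90 degrees for a turn. A row lasts 1/10 s, in which the tool goes at most 50 mm and 8.59 degrees, less where a joint would pass 70% of its speed; a pose out of reach is approached as far as the arm can. A call with a number of a shift or a turn outside -1 to 1 is refused whole. A call with a gripper value outside its range is refused whole. The fingers move at their own pace and stop on an object; "force" is the grip in N (left out, the last holds). Time passes only in rows, so rows that repeat a pose let the fingers close. It gives the time, the measured TCP pose, the force, the opening and the grip force at its end, in the units of the state.
- sensors.observe(): the state, without advancing time (a new reading comes with each control period).
- optics.get_image(name): name is "scene" or "top"; returns the picture (400x640x3 uint8, blue, green, red); there is no depth.
- optics.calibration(name): a dict with "camera_matrix" (3x3 intrinsics, pixels), "rvec" (rotation vector, rad) and "tvec" (3), from world to camera coordinates, as OpenCV has them. Camera axes: x right, y down, z forward; pixel columns grow to the right and rows downward; lengths in m; the calibration is good to about 2 mm. A picture is of the moment at which its call begins. calibration takes no time and is no camera call.
- arm.sign_off(): hands the job in; it is judged then, once.
The state is a dict: "clock": time; "joints": joint angles; "dq": joint speeds; "joint_efforts": joint torques, N m; "position": TCP position; "ee_rot": TCP orientation; "force": force on the tool from outside, world axes, zero at the start; "ft_torque": the same for the moment, N m; "width": opening from 0.0 (shut) to 1.0 (fully open); "gripper_force": force on a finger pad.
Only numpy, scipy, OpenCV 4.12 (cv2) and the standard library are available. Lean on these libraries where they do the work, as an engineer would, in place of code of your own. Each camera call takes 0.05 s, during which the arm holds its last target. There are 200 camera calls.

## Task

The potatoes are done: first switch the warmer off by sliding the small switch, sunk in its slot on the control strip, fully to the end nearer the wooden landing. Then take the wooden-handled pull hook, drop its prong into the dish's ear that faces the landing, drag the dish along until it stands wholly on the wooden landing, and finally unhook and lay the pull hook back on the white chopping board. The dish is hot, so never touch it with the gripper, and leave everything else where it stands.

Things in the scene. Friction and masses are not known exactly. Their poses are not given: they have to be found in the camera images.
- warmer: Low table-top food warmer, 250 mm (its x) by 420 mm (its y), flat top 45 mm above the table, fixed. Origin: centre of its underside; z up; its x points away from the robot, its y along its long side towards the wooden end. Top: the strip from x = -125 to -55 mm is the aluminium control strip; the rest (x -55 to 125 mm) is the deck, with the black hot plate on the half with negative y and the wooden landing on the half with positive y, level with each other.
- landing (a point): Centre of the top of the wooden landing, 180 mm (x) by 200 mm (y), axes as the warmer's; at (35, 105, 45) mm in the warmer's frame.
- switch (a joint): Slide switch travel in m: 0 = on, 0.014 = off (fully home, hard stop); grows along the warmer's +y, towards the landing end. Stiff by friction of about 2 N, stays where it is left, no spring.
- switch_nub (a point): Middle of the top of the black switch nub, flush (0.5 mm low) with the strip. Nub 12 mm long (along y), 20 mm wide. It moves in a slot 10 mm deep, 32 mm wide (warmer x from -106 to -74 mm) and 70 mm long (warmer y from -40 to +30 mm). With the switch on, the nub's middle is at warmer y = 8 mm, so that behind it the slot is open over 42 mm (y -40 to +2): room for closed fingertips to go in and push it. The point moves with the nub.
- dish: Round dark iron dish of potatoes, 0.5 kg, foot 116 mm across, rim 136 mm across, 32 mm high, with two loop ears along its +x and -x. Origin: centre of its underside; z up; its +x ear faces the landing at the start (within about 0.35 rad). It slides on the deck.
- dish_ear (a point): Middle of the opening in the +x ear, 87 mm from the dish's centre, 22 mm above its foot. The ear is a level loop of 8 mm round bar (18 to 26 mm above the foot), reaching 108 mm (bar's centre line) from the dish's centre at its bowed middle; clear opening, seen from above, about 34 mm (along dish x, from the rim) by 44 mm.
- pullhook: Pull hook, 0.16 kg, standing on its handle's lower edge and its prong on the chopping board. Wooden handle 90 mm long (along its x), 24 mm wide, 34 mm high; from its +x end an 8 mm steel rod runs ahead at 38 mm height (centre) and turns straight down at x = 115 mm as a prong whose tip is level with the handle's underside. Origin: centre of the handle's underside; x towards the prong, z up.
- hook_tip (a point): Lower end of the prong, at (115, 0, 0) mm in the pull hook's frame.
- board: White plastic chopping board, 240 mm (x) by 200 mm (y), 10 mm thick, fixed. Origin: centre of its underside, z up.
- salt: Bystander: glass salt jar, 38 mm wide, 70 mm high, standing near the (-x, -y) corner of the chopping board. Origin under its centre.
- spicetin: Bystander: small spice tin, 40 mm wide, 60 mm high, standing on the hot-plate end of the control strip. Origin under its centre.
- cup: Bystander: steel cup, 68 mm wide, 85 mm high. Origin under its centre.
- sauce: Bystander: amber sauce bottle, 60 mm wide, 190 mm high, beyond the warmer. Origin under its centre.
- jar: Bystander: glass jar, 72 mm wide, 100 mm high, right of the warmer. Origin under its centre.
- scissors: Bystander: kitchen scissors lying on the table right of the warmer, 190 mm long, 12 mm thick. Origin at the pivot.
- spoon: Bystander: spoon lying on the table near the robot. Origin under its middle.
- plate: Bystander: white side plate, 170 mm wide, 20 mm high. Origin under its centre.
Things that resemble listed ones, but are neither listed nor needed, are in the scene too. Leave any black look-alike of the pullhook alone.

How it is judged:
By the outcome, as a careful person would: the job done as asked, in the order asked, and still so for the second after the job is handed in, with the robot touching nothing.
It also fails if it takes over 58 s, if anything falls off the work surface, if the arm or the gripper's body presses on something with over 40 N, if the wrist force passes 120 N, or if a joint passes its speed limit or range.

## Working session

There is one attempt and no reset: what is moved stays moved. The work goes in short steps, Python scripts to look and compute and a tool call to move; the robot and the scene stay as the last step left them, time stands still between calls to the robot, and variables do not carry over. Pictures are saved under pics/ and viewed, at most 11 in all, crops included, and the job is handed in when it is done.

Besides the shell and the picture viewer there is one more tool, called after "Call:" by a JSON object that holds its "name" and its "arguments". arm_command: Moves the arm, as the interface text tells. Its arguments: {"type":"object","properties":{"deltas":{"type":"array","items":{"type":"number"}},"force":{"type":"number"}},"required":["deltas"]}

```bash
mkdir -p pics; ls
python3 - <<'E'
from cell import sensors,optics,arm
import cv2
for n in("scene","top"):
    cv2.imwrite(f"pics/{n}0.png",optics.get_image(n)); c=optics.calibration(n); print(c)
s=sensors.observe();print(s,arm.nose_length)
E
```

```text
pics
{'camera_matrix': array([[417.2682703 ,   0.        , 312.95028361],
       [  0.        , 417.2682703 , 200.05122319],
       [  0.        ,   0.        ,   1.        ]]), 'rvec': array([ 1.42500889,  2.32751179, -0.7103218 ]), 'tvec': array([ 0.26315172, -0.31600849,  1.5089003 ])}
{'camera_matrix': array([[512.36164669,   0.        , 317.788505  ],
       [  0.        , 512.36164669, 200.83259035],
       [  0.        ,   0.        ,   1.        ]]), 'rvec': array([ 2.18416867, -2.16423378,  0.10345284]), 'tvec': array([-0.04487641,  0.49923402,  1.66547404])}
{'clock': 0.1, 'joints': array([-1.40258226,  0.43512606,  0.02496502,  1.57396736, -0.01160704,
        1.13403279, -0.07510977]), 'dq': array([ 0.00034664, -0.00055253,  0.00121412, -0.00403297, -0.00022037,
       -0.00032758, -0.00162478]), 'joint_efforts': array([ 4.75161840e-03, -6.69133401e+01,  9.88886990e-01, -3.15142894e+01,
       -6.04660087e-02,  3.73913522e-02,  6.16657599e-05]), 'position': array([0.16712504, 0.60180087, 0.24505526]), 'ee_rot': array([-4.24200334e-01, -3.11274837e+00,  2.17815465e-03]), 'force': array([-0.2347544 ,  0.36841374,  0.06462765]), 'ft_torque': array([ 0.01593457,  0.06615845, -0.02222312]), 'gripper_force': 0.0, 'width': 0.9999498069456638} 0.019
```

View pics/scene0.png

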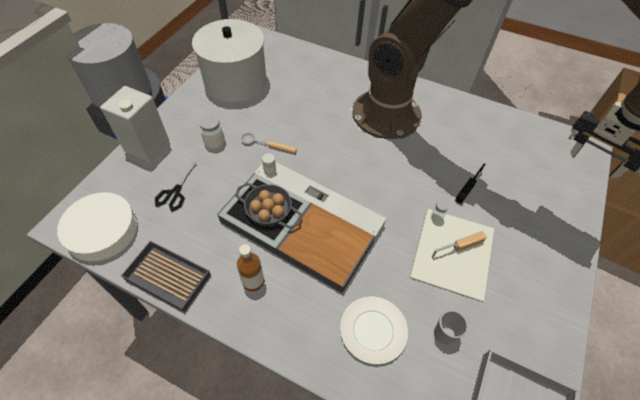

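View pics/top0.png

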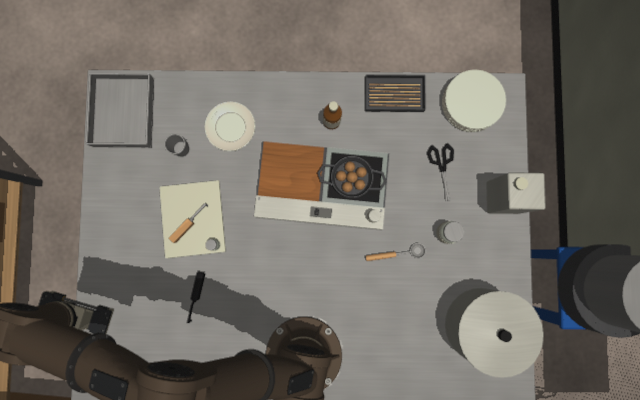

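The top view shows the landing at about (291,171), the dish at (352,177), the switch at (318,212) and the hook from (170,238) to (207,204) on the board. The black look-alike is at (196,290). I'll zoom in on this view.

```bash
cat > h.py <<'E'
import numpy as np,cv2
from cell import sensors,optics,arm
def plane(n,px,z):
    c=optics.calibration(n);R=cv2.Rodrigues(c["rvec"])[0];o=-R.T@c["tvec"]
    p=np.array(px,float).reshape(-1,2);d=np.c_[p,np.ones(len(p))]@np.linalg.inv(c["camera_matrix"]).T@R
    return o+d*((z-o[2])/d[:,2])[:,None]
def proj(n,P):
    c=optics.calibration(n);return cv2.projectPoints(np.array(P,float).reshape(-1,1,3),c["rvec"],c["tvec"],c["camera_matrix"],None)[0][:,0]
def crop(n,x0,y0,x1,y1,f,k):
    im=optics.get_image(n)[y0:y1,x0:x1];cv2.imwrite(f"pics/{f}.png",cv2.resize(im,None,fx=k,fy=k,interpolation=cv2.INTER_CUBIC))
E
python3 - <<'E'
from h import *
crop("top",245,135,395,235,"w1",5)
crop("top",150,170,250,260,"b1",6)
E
```

```text
(no output)
```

View pics/w1.png

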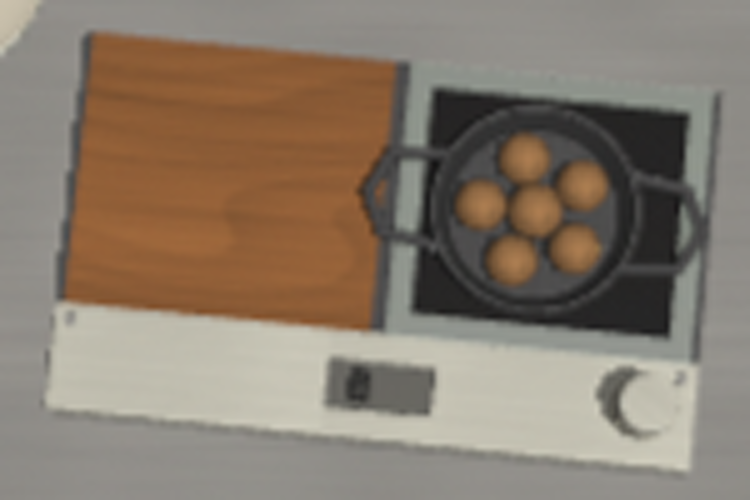

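View pics/b1.png

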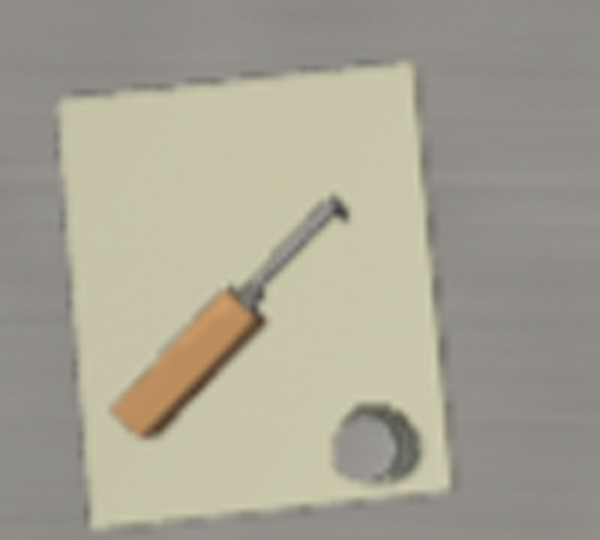

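Run:
```python
from h import *
np.set_printoptions(precision=4,suppress=True)
W=lambda l:[((u+.5)/5-.5+245,(v+.5)/5-.5+135) for u,v in l]
B=lambda l:[((u+.5)/6-.5+150,(v+.5)/6-.5+170) for u,v in l]
# model fit warmer
img=np.array([[.125,.21],[.125,-.21],[-.125,-.21],[-.125,.21]])
m=plane("top",W([(92,34),(720,92),(690,470),(45,407)]),.045)[:,:2]
def fit(a,b):
    ac,bc=a.mean(0),b.mean(0);A,Bb=a-ac,b-bc
    th=np.arctan2((A[:,0]*Bb[:,1]-A[:,1]*Bb[:,0]).sum(),(A*Bb).sum());R=np.array([[np.cos(th),-np.sin(th)],[np.sin(th),np.cos(th)]])
    t=bc-R@ac;print("th",th,"t",t,"res",(a@R.T+t-b).ravel());return R,t
R,t=fit(img,m)
tw=lambda p:(p-t)@R
s=plane("top",W([(330,357),(435,370),(430,415),(325,405)]),.045)[:,:2];print("slot w",tw(s))
print("nub w",tw(plane("top",W([(357,384)]),.0445)[:,:2]), "nub world",R@[-.09,.008]+t,"landing",R@[.035,.105]+t, "push start",R@[-.09,-.018]+t)
d=plane("top",W([(536,211)]),.077)[:,:2];e=plane("top",W([(370,193),(700,222)]),.067)[:,:2]
print("dish",d,tw(d),"ears",e,tw(e),np.linalg.norm(e-d,axis=1), "tin w",tw(plane("top",W([(650,403)]),.105)[:,:2]))
dx=(e[0]-e[1])/np.linalg.norm(e[0]-e[1]);dc=e.mean(0);print("dc",dc,"dang",np.arctan2(dx[1],dx[0]),"earpt",dc+.087*dx)
h=plane("top",B([(232,290),(265,320),(148,437),(110,410)]),.044)[:,:2]
R2,t2=fit(np.array([[.045,.012],[.045,-.012],[-.045,-.012],[-.045,.012]]),h)
p=plane("top",B([(338,203)]),.048)[:,:2];print("bend",p,(p-t2)@R2)
b=plane("top",B([(60,98),(410,63),(452,490),(92,528)]),.01)[:,:2];print("board",b,b.mean(0))
print("salt",plane("top",B([(368,447)]),.08))
```

```text
th -0.08795460977648036 t [ 0.5513 -0.0533] res [ 0.002   0.0032 -0.0001 -0.0021 -0.0009 -0.0005 -0.001  -0.0006]
slot w [[-0.0737  0.0299]
 [-0.0755 -0.0389]
 [-0.105  -0.0384]
 [-0.1051  0.03  ]]
nub w [[-0.0895  0.0107]] nub world [ 0.4624 -0.0374] landing [0.5954 0.0482] push start [ 0.4601 -0.0633]
dish [[ 0.573  -0.1486]] [[ 0.03  -0.093]] ears [[ 0.5851 -0.0421]
 [ 0.5682 -0.255 ]] [[ 0.0327  0.0141]
 [ 0.0346 -0.1995]] [0.1072 0.1066] tin w [[-0.0879 -0.1735]]
dc [ 0.5767 -0.1485] dang 1.4916813413969747 earpt [ 0.5836 -0.0618]
th -0.7606202881695228 t [0.3979 0.4014] res [ 0.0006 -0.0004  0.0001  0.0006 -0.0015  0.0017  0.0007 -0.0019]
bend [[0.4855 0.3227]] [[0.1178 0.0034]]
board [[0.5459 0.4869]
 [0.5673 0.2933]
 [0.3314 0.2638]
 [0.3089 0.4604]] [0.4384 0.3761]
salt [[0.354  0.2961 0.08  ]]
```

Call:
{"name": "arm_command", "arguments": {"deltas": [0,0,0.1164,0.293,-0.666,-0.11,0,0,0,0.1164,0.293,-0.666,-0.11,0,0,0,0.1164,0.293,-0.666,-0.11,0,0,0,0.1164,0.293,-0.666,-0.11,0,0,0,0.1164,0.293,-0.666,-0.11,0,0,0,0.1164,0.293,-0.666,-0.11,0,0,0,0.1164,0.293,-0.666,-0.11,0,0,0,0.1164,0.293,-0.666,-0.11,0,0,0,0.1164,0.293,-0.666,-0.11,0,0,0,0.1164,0.293,-0.666,-0.11,0,0,0,0.1164,0.293,-0.666,-0.11,0,0,0,0.1164,0.293,-0.666,-0.11,0,0,0,0.1164,0.293,-0.666,-0.11,0,0,0,0.1164,0.293,-0.666,-0.11,0,0,0,0.1164,0.293,-0.666,-0.11,0,0,0,0.1164,0.293,-0.666,-0.11,0,0,0,0.1164,0.293,-0.666,-0.11,0,0,0,0.1164,0.293,-0.666,-0.11,0], "force": 20}}

```text
clock: 2.0
position: [0.4597, -0.0626, 0.1357]
ee_rot: [-0.136, -3.138, -0.001]
force: [-0.1, 0.8, 0.8]
width: 0.007
gripper_force: 0.0
```

Call:
{"name": "arm_command", "arguments": {"deltas": [0,0,0,0,0,-0.04,0,0,0,0,0,0,-0.066,0,0,0,0,0,0,-0.066,0,0,0,0,0,0,-0.066,0,0,0,0,0,0,-0.066,0]}}

```text
clock: 2.5
position: [0.461, -0.0632, 0.0711]
ee_rot: [0.137, 3.137, 0.001]
force: [0.0, -0.7, 0.1]
width: 0.01
gripper_force: 0.0
```

Run:
```python
from h import *
print(sensors.observe()["position"],sensors.observe()["force"])
crop("scene",250,130,400,230,"s2",5)
x,y,z=sensors.observe()["position"]
c,s=np.cos(-.088),np.sin(-.088)
P=[[.5513+c*a-s*b,-.0533+s*a+c*b,.045] for a,b in [(-.106,-.04),(-.106,.03),(-.074,.03),(-.074,-.04),(-.09,.002)]]
print(((proj("scene",P+[[x,y,z-.019]])-[250,130]+.5)*5).round())
```

```text
[ 0.46101339 -0.06322295  0.07105856] [ 0.00217951 -0.72842046  0.07960452]
[[300. 272.]
 [399. 323.]
 [371. 360.]
 [271. 308.]
 [345. 321.]
 [316. 300.]]
```

View pics/s2.png

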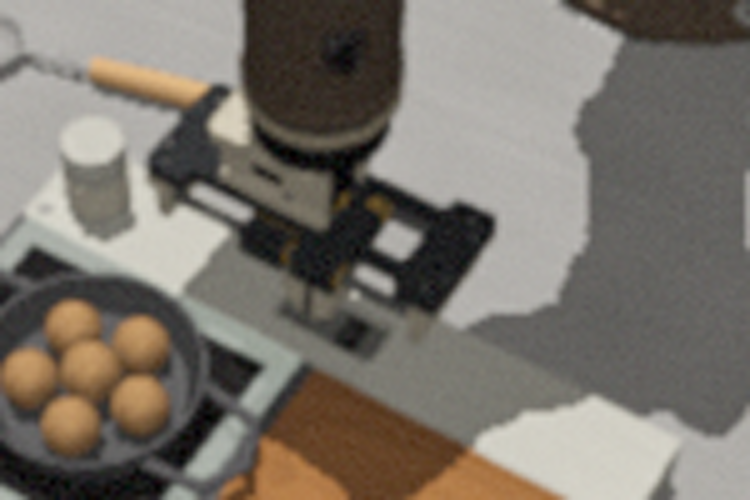

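Call:
{"name": "arm_command", "arguments": {"deltas": [0,0,0,0,-0.001,-0.003,0,0,0,0,0,-0.001,-0.006,0,0,0,0,0,-0.001,-0.008,0,0,0,0,0,-0.001,-0.009,0,0,0,0,0,-0.001,-0.009,0]}}

```text
clock: 3.05
position: [0.4601, -0.0648, 0.0606]
ee_rot: [-0.138, -3.138, -0.0]
force: [0.2, -0.4, -0.3]
width: 0.003
gripper_force: 0.0
```

Call:
{"name": "arm_command", "arguments": {"deltas": [0,0,0,0,0,-0.002,0,0,0,0,0,0,-0.003,0,0,0,0,0.0003,0.003,-0.003,0,0,0,0,0.0005,0.006,-0.003,0,0,0,0,0.0008,0.009,-0.003,0,0,0,0,0.001,0.012,-0.003,0,0,0,0,0.001,0.014,-0.003,0,0,0,0,0.001,0.014,-0.003,0]}}

```text
clock: 3.85
position: [0.4614, -0.0506, 0.0578]
ee_rot: [0.138, 3.138, -0.0]
force: [1.3, -0.6, 1.2]
width: 0.007
gripper_force: 0.3
```

Call:
{"name": "arm_command", "arguments": {"deltas": [0,0,0,0.0002,0.002,0,0,0,0,0,0.0004,0.004,0,0,0,0,0,0.0005,0.006,0,0,0,0,0,0.0005,0.006,0,0]}}

```text
clock: 4.25
position: [0.4619, -0.0445, 0.0578]
ee_rot: [0.138, 3.138, 0.0]
force: [1.6, -1.3, 0.0]
width: 0.008
gripper_force: 0.6
```

Call:
{"name": "arm_command", "arguments": {"deltas": [0,0,0,0.0002,0.002,0,0,0,0,0,0.0004,0.004,0,0,0,0,0,0.0005,0.005,0,0,0,0,0,0.0005,0.005,0,0]}}

```text
clock: 4.65
position: [0.4623, -0.04, 0.0578]
ee_rot: [0.138, 3.138, -0.0]
force: [1.0, -3.5, 0.7]
width: 0.007
gripper_force: 1.3
```

Run:
```python
from h import *
crop("scene",280,170,360,220,"s3",8)
```

```text
(no output)
```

View pics/s3.png

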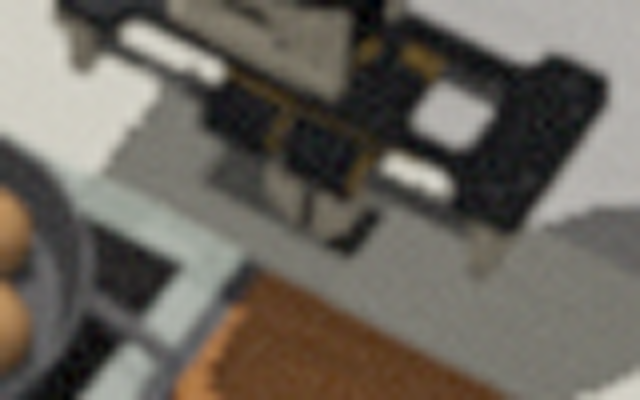

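The fingers are in the slot, and the dark nub at about (350,240) is near the landing end. I'll keep pushing to the hard stop.

Call:
{"name": "arm_command", "arguments": {"deltas": [0,0,0,0.0002,0.002,0,0,0,0,0,0.0004,0.004,0,0,0,0,0,0.0004,0.004,0,0]}}

```text
clock: 5.0
position: [0.4624, -0.0391, 0.0578]
ee_rot: [0.143, 3.138, -0.005]
force: [0.2, -15.2, 2.9]
width: 0.003
gripper_force: 6.5
```

Call:
{"name": "arm_command", "arguments": {"deltas": [0,0,0,0,-0.003,0,0,0,0,0,0,-0.003,0.03,0,0,0,0,0,-0.003,0.08,0,0,0,0,0,-0.003,0.082,0,0,0,-0.4167,-0.075,0.447,0.082,70,0,0,-0.4167,-0.075,0.447,0.082,70,0,0,-0.4167,-0.075,0.447,0.082,70,0,0,-0.4167,-0.075,0.447,0.082,70,0,0,-0.4167,-0.075,0.447,0.082,70,0,0,-0.4167,-0.075,0.447,0.082,70,0,0,-0.4167,-0.075,0.447,0.082,70,0,0,-0.4167,-0.075,0.447,0.082,70,0,0,-0.4167,-0.075,0.447,0.082,70,0,0,-0.4167,-0.075,0.447,0.082,70,0,0,-0.4167,-0.075,0.447,0.082,70,0,0,-0.4167,-0.075,0.447,0.082,70]}}

```text
clock: 6.6
position: [0.3864, 0.4113, 0.1389]
ee_rot: [-1.137, -2.928, 0.003]
force: [-0.3, -0.7, -0.1]
width: 0.761
gripper_force: 0.0
```

Run:
```python
from h import *
print(sensors.observe()["position"])
im=optics.get_image("top")[190:240,285:345];im2=optics.get_image("scene")[180:280,400:510]
cv2.imwrite("pics/s4.png",np.hstack([cv2.resize(im,(400,333),interpolation=2),cv2.resize(im2,(366,333),interpolation=2)]))
```

```text
[0.38644475 0.41134834 0.13886811]
```

View pics/s4.png

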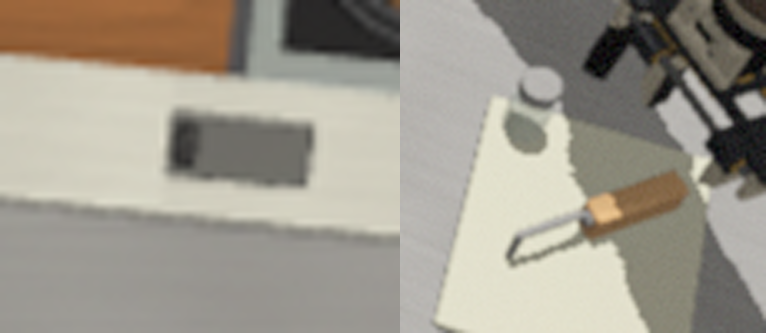

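The nub is now at the landing end of the slot, at about (185,145) in the left crop. The gripper is over the handle.

Call:
{"name": "arm_command", "arguments": {"deltas": [0,0,0,0,0,-0.05,70,0,0,0,0,0,-0.085,70,0,0,0,0,0,-0.1,70,0,0,0,0,0,-0.101,70,0,0,0,0,0,-0.101,15,0,0,0,0,0,-0.101,15,0,0,0,0,0,-0.101,15,0,0,0,0,0,-0.101,15,0,0,0,0,0,-0.101,15,0,0,0,0,0,-0.101,15], "force": 40}}

```text
clock: 7.7
position: [0.3877, 0.4115, 0.039]
ee_rot: [1.14, 2.927, 0.001]
force: [1.0, 1.5, 0.6]
width: 0.286
gripper_force: 0.7
```

Call:
{"name": "arm_command", "arguments": {"deltas": [0,0,0,0,0,0,5,0,0,0,0,0,0,5,0,0,0,0,0,0,5,0,0,0,0,0,0,5], "force": 40}}

```text
clock: 8.1
position: [0.3878, 0.4117, 0.039]
ee_rot: [1.14, 2.927, 0.001]
force: [-0.2, 1.6, 5.5]
width: 0.261
gripper_force: 39.9
```

Call:
{"name": "arm_command", "arguments": {"deltas": [0,0,0,0,0,0.03,5,0,0,0,0,0,0.07,5,0,0,0,0,0,0.1,5,0,0,-0.5833,0.207,-0.344,0.1,5,0,0,-0.5833,0.207,-0.344,0.1,5,0,0,-0.5833,0.207,-0.344,0.1,5,0,0,-0.5833,0.207,-0.344,0.1,5,0,0,-0.5833,0.207,-0.344,0.1,5,0,0,-0.5833,0.207,-0.344,0.1,5,0,0,-0.5833,0.207,-0.344,0.1,5,0,0,-0.5833,0.207,-0.344,0.1,5,0,0,-0.5833,0.207,-0.344,0.1,5,0,0,-0.5833,0.207,-0.344,0.1,5,0,0,-0.5833,0.207,-0.344,0.1,5,0,0,-0.5833,0.207,-0.344,0.1,5,0,0,-0.5833,0.207,-0.344,0.085,5,0,0,-0.5833,0.207,-0.344,0.085,5]}}

```text
clock: 9.8
position: [0.593, 0.0686, 0.1216]
ee_rot: [-2.313, -2.122, 0.004]
force: [0.3, 0.5, -2.4]
width: 0.256
gripper_force: 39.9
```

Run:
```python
from h import *
s=sensors.observe();p=s["position"];print(p,s["ee_rot"],s["width"])
R=cv2.Rodrigues(s["ee_rot"])[0];y=R[:,1];d=np.array([-abs(y[1])*0,0,0])
a=np.arctan2(y[1],y[0]);c=[a+np.pi/2,a-np.pi/2];a=min(c,key=lambda q:abs(np.angle(np.exp(1j*(q+1.659)))))
tip=p+np.array([.13*np.cos(a),.13*np.sin(a),-.029]);print("tip exp",tip)
i1=optics.get_image("top")[150:210,290:380];i2=optics.get_image("scene")[170:245,220:330]
cv2.imwrite("pics/s5.png",np.vstack([cv2.resize(i1,(440,293),interpolation=2),cv2.resize(i2,(440,300),interpolation=2)]))
up=tip+[0,0,.042];ear=np.array([.5836,-.0618,.067])
q=lambda n,P,o:((proj(n,[P])[0]-o+.5)*(440/90 if n=="top" else 4)).round()
for P in(tip,up,ear):print(q("top",P,[290,150]),q("scene",P,[220,170])+[0,293])
```

```text
[0.59295363 0.06855639 0.12158887] [-2.31347307 -2.12236173  0.00372457] 0.2563583875183271
tip exp [ 0.5817726  -0.06096189  0.09258887]
[171. 115.] [298. 466.]
[172. 106.] [296. 432.]
[172. 118.] [296. 487.]
```

View pics/s5.png

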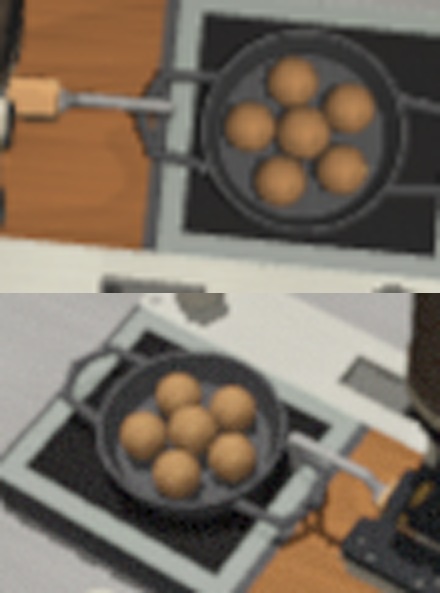

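Top view: the rod end at (170,107) matches my prediction and lies over the ear opening, whose centre is about (177,118). Lowering the prong.

Call:
{"name": "arm_command", "arguments": {"deltas": [0,0,0,0.001,-0.003,0,5,0,0,0,0.001,-0.003,-0.01,5,0,0,0,0.001,-0.003,-0.018,5,0,0,0,0.001,-0.003,-0.024,5,0,0,0,0.001,-0.003,-0.028,5,0,0,0,0.001,-0.003,-0.028,5]}}

```text
clock: 10.5
position: [0.5952, 0.0642, 0.0949]
ee_rot: [-2.317, -2.121, 0.002]
force: [-0.1, -0.1, -2.4]
width: 0.259
gripper_force: 39.9
```

Call:
{"name": "arm_command", "arguments": {"deltas": [0,0,0,0,0,-0.007,5,0,0,0,0,0,-0.013,5,0,0,0,0,0,-0.013,5,0,0,0,0.0004,0.005,-0.013,5,0,0,0,0.0009,0.01,-0.013,5,0,0,0,0.0013,0.015,-0.013,5,0,0,0,0.0018,0.02,-0.013,5,0,0,0,0.0022,0.025,-0.013,5,0,0,0,0.0027,0.031,-0.013,5,0,0,0,0.0033,0.038,-0.013,5,0,0,0,0.004,0.045,-0.013,5,0,0,0,0.0046,0.052,-0.013,5,0,0,0,0.0053,0.06,-0.013,5,0,0,0,0.006,0.068,-0.013,5,0,0,0,0.0067,0.076,-0.013,5,0,0,0,0.0074,0.084,-0.013,5,0,0,0,0.0081,0.092,-0.013,5,0,0,0,0.0088,0.1,-0.013,5,0,0,0,0.0088,0.1,-0.013,5]}}

```text
clock: 12.4
position: [0.6044, 0.1666, 0.0826]
ee_rot: [-2.314, -2.123, -0.001]
force: [0.5, 0.1, -1.1]
width: 0.256
gripper_force: 39.9
```

Run:
```python
from h import *
s=sensors.observe();print(s["position"],s["force"],s["width"])
i1=optics.get_image("top")[130:230,230:390];i2=optics.get_image("scene")[170:270,220:390]
cv2.imwrite("pics/s6.png",np.vstack([cv2.resize(i1,None,fx=3,fy=3,interpolation=2),cv2.resize(i2,(480,282),interpolation=2)]))
```

```text
[0.60441007 0.16658426 0.08262772] [ 0.53087815  0.10145515 -1.06615951] 0.25554087324346964
```

View pics/s6.png

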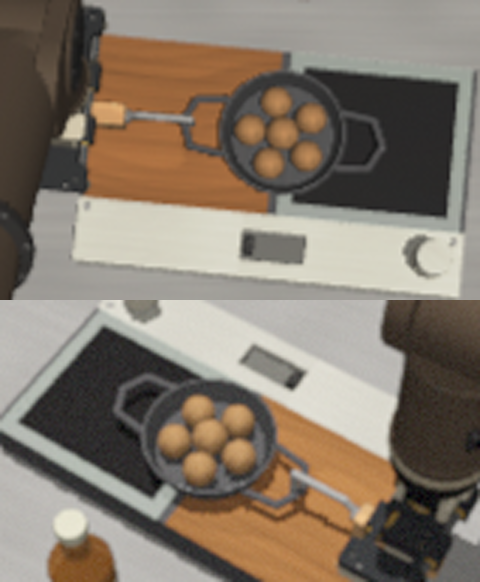

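The dish follows the hook, with its centre at about (281,131) in the upper crop, right at the seam. I'll drag it the rest of the way.

Call:
{"name": "arm_command", "arguments": {"deltas": [0,0,0,0.0004,0.005,0,5,0,0,0,0.0009,0.01,0,5,0,0,0,0.0015,0.017,0,5,0,0,0,0.0021,0.024,0,5,0,0,0,0.0028,0.032,0,5,0,0,0,0.0035,0.04,0,5,0,0,0,0.0042,0.048,0,5,0,0,0,0.0049,0.056,0,5,0,0,0,0.0056,0.064,0,5,0,0,0,0.0063,0.072,0,5,0,0,0,0.007,0.08,0,5,0,0,0,0.0078,0.088,0,5,0,0,0,0.0084,0.095,0,5,0,0,0,0.0089,0.101,0,5,0,0,0,0.0093,0.106,0,5,0,0,0,0.0097,0.11,0,5,0,0,0,0.0097,0.11,0,5]}}

```text
clock: 14.2
position: [0.6141, 0.2753, 0.0828]
ee_rot: [-2.316, -2.122, -0.001]
force: [-0.8, -1.2, -0.9]
width: 0.258
gripper_force: 39.9
```

Run:
```python
from h import *
s=sensors.observe();print(s["position"],s["force"],s["width"])
i1=optics.get_image("top")[130:230,200:360];i2=optics.get_image("scene")[170:310,250:460]
cv2.imwrite("pics/s7.png",np.vstack([cv2.resize(i1,None,fx=3,fy=3,interpolation=2),cv2.resize(i2,(444,296),interpolation=2)]) if 0 else np.vstack([cv2.resize(i1,None,fx=3,fy=3,interpolation=2),cv2.resize(i2,(480,298),interpolation=2)]))
```

```text
[0.61412911 0.27529134 0.08276138] [-0.81262275 -1.15629878 -0.92937081] 0.25840042792928053
```

View pics/s7.png

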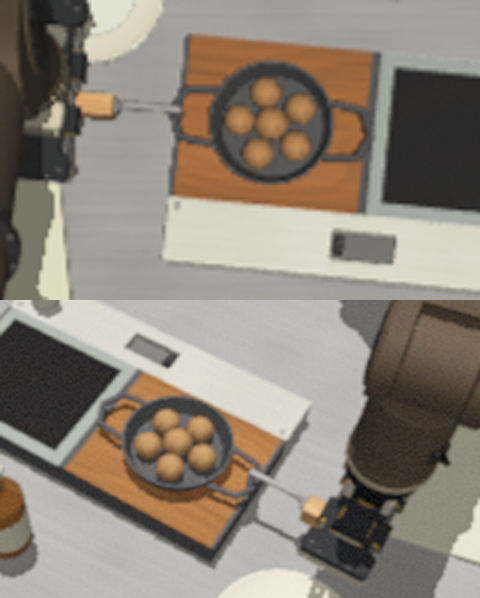

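The dish is centred on the landing: its centre is at about (271,123) in the upper crop, with the wood spanning 178–378. Now to unhook and carry the hook back.

Call:
{"name": "arm_command", "arguments": {"deltas": [0,0,0,-0.0004,-0.005,0,5,0,0,0,-0.0008,-0.009,0,5,0,0,0,-0.0008,-0.009,0.01,5,0,0,0,-0.0008,-0.009,0.025,5,0,0,0,-0.0008,-0.009,0.045,5,0,0,0,-0.0008,-0.009,0.08,5,0,0,0,-0.0008,-0.009,0.08,5,0,0,0.5833,-0.2265,0.137,0.08,5,0,0,0.5833,-0.2265,0.137,0.08,5,0,0,0.5833,-0.2265,0.137,0.08,5,0,0,0.5833,-0.2265,0.137,0.08,5,0,0,0.5833,-0.2265,0.137,0.08,5,0,0,0.5833,-0.2265,0.137,0.08,5,0,0,0.5833,-0.2265,0.137,0.08,5,0,0,0.5833,-0.2265,0.137,0.08,5,0,0,0.5833,-0.2265,0.137,0.08,5,0,0,0.5833,-0.2265,0.137,0.08,5]}}

```text
clock: 16.0
position: [0.389, 0.4102, 0.1629]
ee_rot: [1.145, 2.925, 0.0]
force: [-0.0, 0.0, -1.5]
width: 0.256
gripper_force: 39.9
```

Lower to 1 mm above the original height, check the force, then settle.

Call:
{"name": "arm_command", "arguments": {"deltas": [0,0,0,0,0,-0.04,5,0,0,0,0,0,-0.08,5,0,0,0,0,0,-0.105,5,0,0,0,0,0,-0.116,5,0,0,0,0,0,-0.12,5,0,0,0,0,0,-0.1225,5,0,0,0,0,0,-0.1235,5,0,0,0,0,0,-0.1235,5]}}

```text
clock: 16.8
position: [0.3881, 0.4118, 0.0402]
ee_rot: [1.14, 2.927, 0.003]
force: [0.2, 0.3, -1.1]
width: 0.255
gripper_force: 39.9
```

Call:
{"name": "arm_command", "arguments": {"deltas": [0,0,0,0,0,-0.0007,5,0,0,0,0,0,-0.0012,5,0,0,0,0,0,-0.0012,5,0,0,0,0,0,-0.0012,34,0,0,0,0,0,-0.0012,50,0,0,0,0,0,-0.0012,60,0,0,0,0,0,-0.0012,60,0,0,0,0,0,-0.0012,60,0,0,0,0,0,0.01,60,0,0,0,0,0,0.03,60,0,0,0,0,0,0.07,60,0,0,0,-0.05,0.05,0.12,60,0,0,0,-0.1,0.1,0.17,60,0,0,0,-0.12,0.14,0.2,60,0,0,0,-0.12,0.14,0.2,60,0,0,0,-0.12,0.14,0.2,60]}}

```text
clock: 18.4
position: [0.2645, 0.5548, 0.2427]
ee_rot: [-1.133, -2.928, -0.007]
force: [-1.0, 0.2, -1.1]
width: 0.653
gripper_force: 0.0
```

Run:
```python
from h import *
s=sensors.observe();print(s["clock"],s["position"],s["force"],s["width"])
i1=optics.get_image("top")[100:270,140:400];i2=optics.get_image("scene")[140:310,220:520]
cv2.imwrite("pics/s8.png",np.vstack([cv2.resize(i1,(510,333),interpolation=2),cv2.resize(i2,(510,267),interpolation=2)]))
```

```text
18.4 [0.2645241  0.55484197 0.24269073] [-1.01148236  0.23587638 -1.08834582] 0.652745555256043
```

View pics/s8.png

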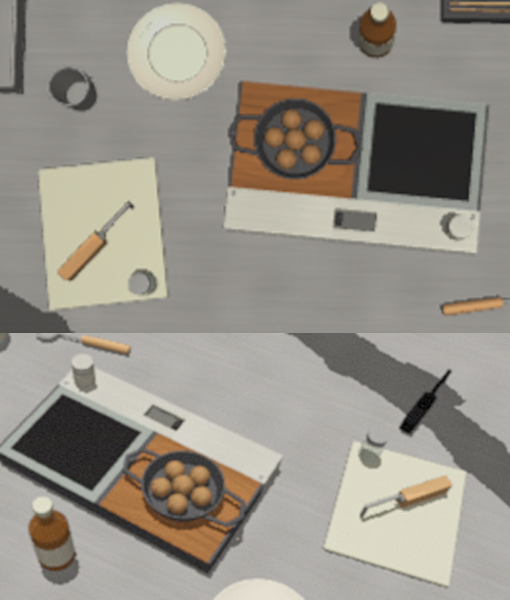

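The final picture shows the dish centred on the wooden landing at (295,138), the hook standing on the board at (95,240), and the switch at its landing end. The bystanders are undisturbed.

```bash
python3 -c "from cell import arm;print(arm.sign_off())"
```

```text
the job is handed in; nothing more can be done
None
```

Job handed in at 18.4 s: the warmer is switched off, the dish stands on the wooden landing, the pull hook is back on the chopping board, and nothing else was moved.

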